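Find the spacer's blind hole on the gauge pin and hold it hole-up

ROBOT

A 6-joint arm with a two-finger parallel gripper is mounted at the origin on a cart in front of the work surface, level with it; the furniture and walls round the work are solid. World frame = base frame: x ahead of the robot, y to its left, z up, the work surface at z = 0. Lengths are in m, angles in rad, forces in N, time in s.
With the tool pointing down it reaches from about 0.225 to 0.725 m from the base axis. Payload 3.1 kg.
Tool frame: the origin (TCP) lies midway between the tips of the shut fingers; the grasp point (between the pads) lies 19 mm behind it; z points along the fingers, y is the line along which they close (so a half turn about z gives the same grasp; the last joint's range is limited). The gripper opens to 85 mm and grips with 20 to 120 N. Pads are 22 mm wide; open, the fingers measure 114 mm over their backs; the gripper's body (76 mm by 85 mm) begins 54 mm behind the grasp point. The pads swing forward as they close: fully open they stand 13 mm farther back than shut.
Start: joints at [-1.263, 0.048, 0.099, 1.622, 0, 1.443], TCP at [0.222, -0.476, 0.231] pointing down, gripper open.
Joint ranges: [-2.91, 2.91], [-0.99, 1.94], [-1.21, 1.42], [-2.12, 2.29], [-1.49, 1.47], [-3.14, 3.14]. Speed limits (rad/s): [2.79, 2.79, 3.14, 3.14, 3.14, 3.14].

INTERFACE

Orientations are given as a rotation vector (axis times angle).
In Python, from rig import manip, imaging, job gives the robot as it stands.
- The arm moves only by the shell command python3 -m creep 'ROWS' [OPENING]. ROWS is JSON, a list of rows, each a list of 6 numbers: the shift along the tool's x, y, z in cm, then the turn, a rotation vector about the tool's x, y, z in degrees. In form: [[tx, ty, tz, wx, wy, wz], ...]. A call has 1 to 10 rows; each row shifts and turns the commanded pose from where the row before left it, along the tool's axes as they then stand; what a row does not reach is not made up. A row lasts 1/8 s, in which the tool goes at most 62.5 mm and 10.7 degrees, less where a joint would pass 70% of its speed; a pose out of reach is approached as far as the arm can. A call is refused whole if a number of a shift passes 6.25 or a number of a turn 10.7, either way. A call with a gripper value outside its range is refused whole. OPENING is the closure, from -1 (fully open) to 1 (shut), so that 0 is half open, set as the call begins (- or left out, the last holds). The fingers move at their own pace and stop on an object; the grip force is fixed at half the most. Time passes only in rows, so rows that do not move let the fingers close. It gives the time, the measured TCP pose, the force, the opening and the grip force at its end, in the units of the state.
- manip.sense(): the state, without advancing time (a new reading comes with each control period).
- imaging.grab_frame(name): name is "scene" or "top" or "wrist"; returns (picture, depth): 420x560x3 uint8, red, green, blue; 420x560 float32, m along the optical axis (not along the pixel's ray), 0 where there is no reading.
- imaging.camera_info(name): a dict with "fx", "fy", "cx", "cy" (pixels), "R" (3x3) and "t" (3): a world point X has camera coordinates R X + t; the wrist camera has in their place "hand_eye" (4x4, takes a point from camera to tool coordinates, whose origin is the TCP and whose axes are the flange's). Camera axes: x right, y down, z forward; pixel columns grow to the right and rows downward; lengths in m; the calibration is good to about 2 mm. A picture is of the moment at which its call begins: read the wrist's pose just before it. camera_info takes no time and is no camera call.
- job.job_done(): hands the job in; it is judged then, once.
The state is a dict: "time_s": time; "joint_pos": joint angles; "qd": joint speeds; "joint_torque": joint torques, N m; "tool_pos": TCP position; "ee_rot": TCP orientation; "wrist_force": force on the tool from outside, world axes, zero at the start; "wrist_torque": the same for the moment, N m; "finger_gap": finger opening in m; "gripper_force": force on a finger pad.
Only numpy, scipy, OpenCV 4.12 (cv2) and the standard library are available. Lean on these libraries where they do the work, as an engineer would, in place of code of your own. Each camera call takes 0.05 s, during which the arm holds its last target. There are 200 camera calls.

TASK

Take the long plain spacer out of the black pocket tray and find by feel which end is drilled: only that end goes over the pin of the gauge stand, so turn the spacer round if the pin stops at a solid end. Push the drilled end fully home on the pin, against the shoulder, to prove the depth of the hole; then draw it off and turn the spacer upright with its hole facing up. Finish while still holding it so, still and in the gripper alone, about 20 cm above the desk; leave the other two turned parts, the marker pen and the gauge block alone.

Things in the scene. Friction and masses are not known exactly. Their poses are not given: they have to be found in the camera images.
- tray: black plastic pocket tray, fixed, 60 x 128 mm, at any yaw. Origin: middle of its underside; y along its length. Floor 4 mm thick; rails 10 mm wide and 16 mm high along the long sides, 40 mm between them; end walls 8 mm high. Three pockets at y = -46, 0, +46 mm, each between two ridges with tops 6 mm above the desk. The parts lie in them with their axes along the tray's x
- spacer: the spacer: plain bright steel cylinder 18 mm in diameter and 36 mm long, about 55 g, the longer of the two plain parts in the tray. Origin at the middle of its axis, x along the axis towards the drilled end. Blind hole in that end 11 mm in diameter, 24 mm deep; the other end is solid. It starts lying in any of the three pockets, origin 13 mm above the desk
- spacer_mouth (a point): centre of the mouth of the blind hole, on the spacer's axis 18 mm from its middle
- stand: gauge stand, screwed down: dark steel base 74 x 56 mm, 10 mm high, with an aluminium post 14 mm thick, 34 mm wide, 97 mm high. A steel pin 8 mm in diameter sticks out level, 80 mm above the desk, from a round boss 22 mm in diameter on the post. Origin: middle of the base's underside, below the shoulder; the pin points along the stand's -x
- pin_shoulder (a point): centre of the boss's face, the shoulder from which the pin sticks out, 80 mm above the desk
- pin_tip (a point): tip of the pin, 20 mm from the shoulder, tapered over its last 3.5 mm
- spool: another part in the tray, to be left alone: steel spool 36 mm long, 18 mm in diameter at its ends and 11 mm at its waist; origin at its middle, x along its axis
- plug: another part in the tray, to be left alone: plain solid steel plug 18 mm in diameter and only 20 mm long; origin at its middle, x along its axis
- marker_pen: white and black marker pen 135 mm long and 17 mm thick lying loose on the desk, to be left alone; origin under its middle, y along it
- gauge_block: small steel gauge block 16 x 34 x 15 mm loose on the desk, to be left alone; origin under its middle

How it is judged:
By the outcome, as a careful person would: the job done as asked, in the order asked, and still so for the second after the job is handed in, while the arm keeps its last pose, push and grip.
It also fails if it takes over 58 s, if anything falls off the work surface, if the arm or the gripper's body presses on something with over 40 N, if the wrist force passes 120 N, or if a joint passes its speed limit or range.

## Working session

There is one attempt and no reset: what is moved stays moved. The work goes in short steps, Python scripts to look and compute and a shell command to move; the robot and the scene stay as the last step left them, time stands still between calls to the robot, and variables do not carry over. Pictures are saved under pics/ and viewed, at most 13 in all, crops included, and the job is handed in when it is done.

```bash
mkdir -p pics; ls; cat > h.py <<'E'
import numpy as np, cv2
from rig import manip, imaging, job
from scipy.spatial.transform import Rotation as Ro
def pose():
    s=manip.sense(); return Ro.from_rotvec(s["ee_rot"]).as_matrix(), np.array(s["tool_pos"])
def cam(name):
    """returns fx.., Rcw (cam->world), C"""
    i=imaging.camera_info(name); K=np.array([[i["fx"],0,i["cx"]],[0,i["fy"],i["cy"]],[0,0,1]])
    if "hand_eye" in i:
        R,p=pose(); H=np.array(i["hand_eye"]); return K,R@H[:3,:3],R@H[:3,3]+p
    R=np.array(i["R"]); return K,R.T,-R.T@np.array(i["t"])
def grab(name,save=None):
    c=cam(name); im,d=imaging.grab_frame(name)
    if save: cv2.imwrite(f"pics/{save}.png",cv2.cvtColor(im,cv2.COLOR_RGB2BGR)); np.savez(f"pics/{save}.npz",im=im,d=d,K=c[0],R=c[1],C=c[2])
    return im,d,c
def load(s):
    z=np.load(f"pics/{s}.npz"); return z["im"],z["d"],(z["K"],z["R"],z["C"])
def onplane(c,u,v,z):
    K,R,C=c; r=R@np.linalg.inv(K)@np.array([u,v,1.]); return C+r*(z-C[2])/r[2]
def cloud(d,c):
    K,R,C=c; v,u=np.indices(d.shape); P=np.stack([(u-K[0,2])/K[0,0]*d,(v-K[1,2])/K[1,1]*d,d],-1); return P@R.T+C
def proj(c,X):
    K,R,C=c; p=K@(R.T@(np.array(X)-C)); return p[:2]/p[2]
E
python3 - <<'E'
from h import *
a=grab("scene","scene0")[0];b=grab("top","top0")[0]
for n in("scene","top"): c=cam(n); print(n,c[0].round(1).tolist(),c[2].round(3),c[1][:,2].round(2))
print(imaging.camera_info("wrist")["hand_eye"]); print(manip.sense())
E
```

```text
pics
scene [[481.9, 0.0, 286.2], [0.0, 481.9, 202.8], [0.0, 0.0, 1.0]] [-0.091 -0.815  0.5  ] [ 0.54  0.74 -0.41]
top [[384.1, 0.0, 279.0], [0.0, 384.1, 210.2], [0.0, 0.0, 1.0]] [ 0.353 -0.005  0.93 ] [ 0.16  0.02 -0.99]
[[-5.15220406e-04 -9.53807302e-01 -3.00418649e-01  7.73035248e-02]
 [ 9.99999866e-01 -5.06066140e-04 -1.08284749e-04  2.02188045e-04]
 [-4.87489220e-05 -3.00418665e-01  9.53807435e-01 -1.42573920e-01]
 [ 0.00000000e+00  0.00000000e+00  0.00000000e+00  1.00000000e+00]]
{'time_s': 0.1, 'joint_pos': array([-1.26280446e+00,  4.86637185e-02,  9.76980416e-02,  1.62202461e+00,
       -5.70963186e-06,  1.44298700e+00]), 'qd': array([ 7.67837448e-04, -1.45450142e-03,  5.51031924e-03,  6.65428524e-05,
       -8.63983714e-04, -1.58544093e-03]), 'joint_torque': array([ 1.61439984e-03, -3.39849973e+01,  3.20936930e+01,  1.58412888e-02,
       -1.87715532e-04,  5.54602295e-06]), 'tool_pos': array([ 0.22142622, -0.47537762,  0.23021268]), 'ee_rot': array([-3.06517192e+00, -6.78678329e-01,  3.18769083e-04]), 'wrist_force': array([ 0.00400724,  0.12162182, -0.24451584]), 'wrist_torque': array([ 0.00113262,  0.02276497, -0.02364463]), 'gripper_force': 0.0, 'finger_gap': 0.08515740825321454}
```

View pics/top0.png

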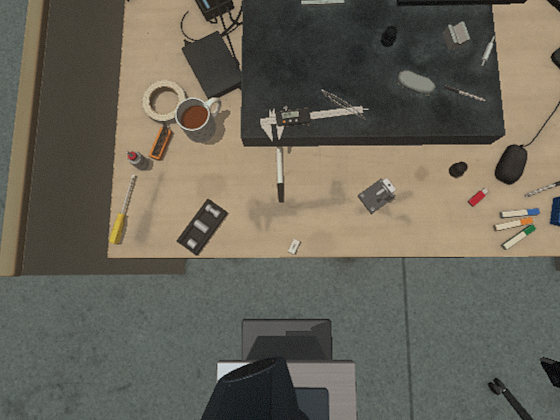

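View pics/scene0.png

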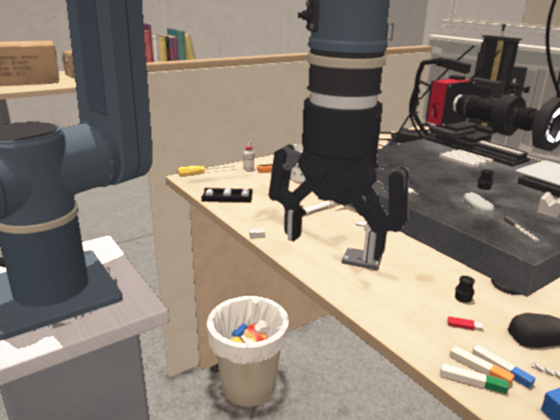

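The top view shows the tray at about (203,226), the stand at (378,195), the gauge block at (294,246) and the pen at (280,175). The scene view shows the tray at (228,195) and the stand at (365,250).

```bash
python3 - <<'E'
from h import *
im,d,c=load("top0")
P=cloud(d,c)
def box(m,z):
    n,l,s,ce=cv2.connectedComponentsWithStats(m.astype(np.uint8))
    for k in range(1,n):
        if s[k,4]>15:
            r=cv2.minAreaRect(np.argwhere(l==k)[:,::-1].astype(np.float32))
            w=np.array([onplane(c,*p,z)[:2] for p in cv2.boxPoints(r)])
            print(s[k].tolist(),ce[k].round(1),"w",w.mean(0).round(4),"sides",np.linalg.norm(w[1]-w[0]).round(3),np.linalg.norm(w[2]-w[1]).round(3),"dirs",np.degrees(np.arctan2(*(w[1]-w[0])[::-1])).round(1))
g=im.max(2).astype(int)
roi=np.zeros(g.shape,bool); roi[190:260,170:240]=1
print("tray");box(roi&(g<75),0.016)
tm=cv2.morphologyEx((roi&(g<75)).astype(np.uint8),cv2.MORPH_CLOSE,np.ones((15,15)))>0
print("parts");box(tm&(g>110),0.02)
roi[:]=0; roi[165:225,345:420]=1
sd=(np.abs(im.astype(int).max(2)-im.astype(int).min(2))<25)
print("stand");box(roi&sd,0.01)
hh=roi&(P[...,2]>0.03); print(np.c_[P[hh],im[hh]][:].round(3)[::6])
a=cv2.resize(im[185:260,165:250],None,fx=6,fy=6,interpolation=cv2.INTER_CUBIC)[:450,:400]
b=cv2.resize(im[165:230,345:412],None,fx=6,fy=6,interpolation=cv2.INTER_CUBIC)[:390,:400]
b=np.pad(b,((0,60),(0,0),(0,0)))
cv2.imwrite("pics/crop.png",np.hstack([a,b])[...,::-1])
E
```

```text
tray
[177, 199, 51, 56, 1021] [201.9 227.3] w [0.464  0.1984] sides 0.126 0.062 dirs -34.7
[170, 258, 44, 2, 47] [190.9 258.1] w [0.3875 0.2215] sides 0.103 0.002 dirs -90.2
parts
[205, 205, 15, 12, 76] [212.1 210.4] w [0.5028 0.1746] sides 0.014 0.037 dirs -35.6
[194, 220, 14, 13, 94] [200.5 225.7] w [0.4653 0.2016] sides 0.015 0.036 dirs -35.6
[187, 239, 10, 9, 54] [191.4 242.9] w [0.4243 0.2223] sides 0.014 0.021 dirs -32.4
[180, 244, 26, 14, 203] [191.1 252.8] w [0.4062 0.2188] sides 0.06 0.031 dirs -90.2
stand
[358, 178, 38, 36, 763] [377.2 194.8] w [ 0.5405 -0.2272] sides 0.086 0.057 dirs -54.8
[[ 3.53e-01 -5.00e-03  9.30e-01  1.73e+02  1.51e+02  1.21e+02]
 [ 5.58e-01 -2.23e-01  9.60e-02  1.87e+02  1.84e+02  1.75e+02]
 [ 5.55e-01 -2.25e-01  9.80e-02  1.99e+02  1.94e+02  1.86e+02]
 [ 5.52e-01 -2.22e-01  1.01e-01  2.02e+02  2.00e+02  1.89e+02]
 [ 5.52e-01 -2.17e-01  9.30e-02  8.60e+01  7.80e+01  7.30e+01]
 [ 5.51e-01 -2.29e-01  9.80e-02  2.01e+02  1.93e+02  1.84e+02]
 [ 5.50e-01 -2.20e-01  9.10e-02  1.09e+02  1.03e+02  9.90e+01]
 [ 5.49e-01 -2.32e-01  9.60e-02  1.83e+02  1.78e+02
[... 1580 characters left out ...]
0e+01]
 [ 5.28e-01 -2.35e-01  9.70e-02  1.57e+02  1.51e+02  1.47e+02]
 [ 5.29e-01 -2.14e-01  8.30e-02  1.36e+02  1.30e+02  1.26e+02]
 [ 5.29e-01 -2.28e-01  8.20e-02  8.80e+01  8.20e+01  7.60e+01]
 [ 5.27e-01 -2.08e-01  8.20e-02  1.61e+02  1.56e+02  1.49e+02]
 [ 5.35e-01 -2.31e-01  4.40e-02  8.60e+01  7.80e+01  7.20e+01]
 [ 5.28e-01 -2.36e-01  7.80e-02  8.30e+01  7.60e+01  7.50e+01]
 [ 5.33e-01 -2.31e-01  4.10e-02  8.30e+01  8.30e+01  7.30e+01]
 [ 5.28e-01 -2.38e-01  6.70e-02  6.40e+01  6.10e+01  5.60e+01]
 [ 5.30e-01 -2.33e-01  3.30e-02  9.60e+01  9.20e+01  8.50e+01]
 [ 3.53e-01 -5.00e-03  9.30e-01  9.20e+01  8.50e+01  7.90e+01]
 [ 3.53e-01 -5.00e-03  9.30e-01  1.76e+02  1.57e+02  1.30e+02]]
```

View pics/crop.png

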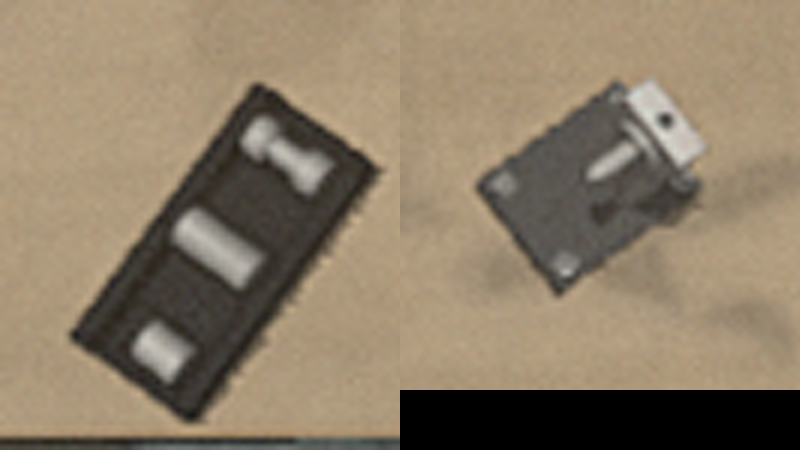

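The crop shows the spool in the top pocket, the spacer in the middle and the plug at the bottom. On the right, the pin points down-left from the post. I'll move over the stand for a close look with the wrist camera, then go on to the tray.

```bash
python3 -m creep '[[4.8,-1.5,0,0,0,0],[4.8,-1.5,0,0,0,0],[4.8,-1.5,0,0,0,0],[4.8,-1.5,0,0,0,0],[4.8,-1.5,0,0,0,0],[4.8,-1.5,0,0,0,0],[4.8,-1.5,0,0,0,0],[4.8,-1.5,0,0,0,0],[0,0,0,0,0,0],[0,0,0,0,0,0]]' 0.25
python3 - <<'E'
from h import *
grab("wrist","w_stand"); s=manip.sense(); print(s["joint_pos"].round(3),s["finger_gap"])
E
```

```text
time_s: 1.35
tool_pos: [0.5186, -0.205, 0.2307]
ee_rot: [-3.067, -0.68, 0.002]
wrist_force: [1.3, -0.9, -0.1]
finger_gap: 0.0319
gripper_force: 0.0
[-4.970e-01  1.350e-01  1.920e-01  1.628e+00 -1.000e-03  2.209e+00] 0.03190638761663711
```

View pics/w_stand.png

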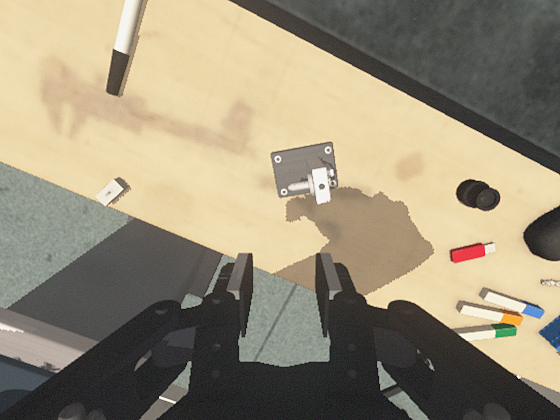

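The wrist view shows the stand at (305,172), with the pin at about (297,187) running from the post at (322,183). I'll measure the base outline and the pin points, using the depth too.

```bash
python3 - <<'E'
from h import *
im,d,c=load("w_stand"); P=cloud(d,c); print(c[0][0],c[2])
sub=np.zeros(d.shape,bool); sub[135:210,265:345]=1
z=P[...,2]
print("desk z",np.median(z[100:130,200:260]))
for lo,hi in((.006,.014),(.074,.088),(.0935,.102)):
    m=sub&(z>lo)&(z<hi); m=cv2.morphologyEx(m.astype(np.uint8),cv2.MORPH_OPEN,np.ones((2,2)))>0
    q=P[m][:,:2].astype(np.float32)
    r=cv2.minAreaRect(q*1000); print(lo,m.sum(),np.array(r[0]),r[1],r[2],P[m].mean(0))
m=sub&(z>.070)&(z<.0875); mm=np.argwhere(m)
print(mm.min(0),mm.max(0))
q=P[m]; cc=np.cov(q[:,:2].T); print(np.linalg.eigh(cc))
cv2.imwrite("pics/st.png",cv2.resize(im[135:210,265:345],None,fx=7,fy=7,interpolation=cv2.INTER_CUBIC)[...,::-1])
E
```

```text
[307.8575485    0.         283.82931593] [ 0.58901749 -0.17248797  0.37316076]
desk z 0.0001778307269112156
0.006 1897 [ 554.72766113 -212.82736206] (102.49112701416016, 75.45590209960938) 35.08265686035156 [ 0.53978596 -0.21658852  0.01200863]
0.074 247 [ 544.82037354 -206.02087402] (103.53791809082031, 48.653846740722656) 58.25856399536133 [ 0.53735044 -0.22032325  0.0764048 ]
0.0935 550 [ 553.45098877 -224.20874023] (123.63030242919922, 21.808507919311523) 45.480918884277344 [ 0.5430564  -0.23286921  0.09183592]
[163 288] [197 330]
EighResult(eigenvalues=array([3.54044015e-05, 1.42355753e-04]), eigenvectors=array([[-0.53546571, -0.84455697],
       [-0.84455697,  0.53546571]]))
```

View pics/st.png

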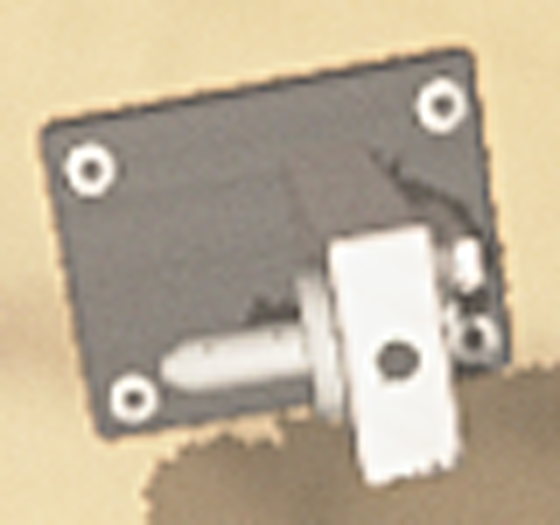

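The crop shows the base corners at (42,128), (470,50), (505,365) and (103,437). The pin tip is at (163,368), the shoulder at about (306,346), and the post top corners are clear.

```bash
python3 - <<'E'
from h import *
im,d,c=load("w_stand")
f=lambda L,z:np.array([onplane(c,265+(a+.5)/7-.5,135+(b+.5)/7-.5,z)[:2] for a,b in L])
def show(n,W):
    e=np.roll(W,-1,0)-W; print(n,W.mean(0).round(4),"sides",np.linalg.norm(e,axis=1).round(4),"ang",np.degrees(np.arctan2(e[:,1],e[:,0])).round(1))
show("base",f([(42,128),(470,50),(505,365),(103,437)],.01))
show("post",f([(330,242),(430,228),(460,468),(365,480)],.097))
p=f([(163,368),(306,346)],.08); show("pin",p); print(p)
s=f([(90,168),(440,104),(474,338),(133,399)],.011); show("screws",s)
# top camera check of pin
im,d,c=load("top0")
g=lambda L,z:np.array([onplane(c,345+(a-400+.5)/6-.5,165+(b+.5)/6-.5,z)[:2] for a,b in L])
show("toppin",g([(588,176),(632,142)],.08)); print(g([(588,176),(632,142)],.08)); show("topbase",g([(477,187),(618,83),(700,190),(560,293)],.01)); show("toppost",g([(627,95),(655,80),(706,147),(680,168)],.097))
E
```

```text
base [ 0.5391 -0.2225] sides [0.0721 0.0541 0.0707 0.0544] ang [ -54.8 -145.9  125.5   35.5]
post [ 0.5447 -0.2308] sides [0.013  0.0326 0.0127 0.0325] ang [ -57.  -145.6  122.5   34.8]
pin [ 0.5324 -0.2139] sides [0.0201 0.0201] ang [-56. 124.]
[[ 0.52679733 -0.20557227]
 [ 0.53803904 -0.22226591]]
screws [ 0.5387 -0.2235] sides [0.0592 0.0404 0.0595 0.0405] ang [ -54.7 -144.3  125.4   35.2]
toppin [ 0.5342 -0.2144] sides [0.0213 0.0213] ang [-52.8 127.2]
[[ 0.52777433 -0.20585701]
 [ 0.54067996 -0.22285254]]
topbase [ 0.5373 -0.2225] sides [0.0728 0.0544 0.0716 0.054 ] ang [ -53.9 -145.3  125.7   36. ]
toppost [ 0.5442 -0.2316] sides [0.0119 0.0308 0.0126 0.033 ] ang [ -62.  -145.6  128.3   33.2]
```

The stand origin is (0.539,-0.2225) with the pin pointing at 125.2°, and the two cameras agree. Next I'll hover over the spacer.

```bash
python3 -m creep '[[0,0,0,0,0,-7.6],[0,0,0,0,0,-7.6],[0,0,0,0,0,-7.6],[0,0,0,0,0,-7.6]]'; python3 -m creep '[[3.8,-3.4,0.8,0,0,0],[3.8,-3.4,0.8,0,0,0],[3.8,-3.4,0.8,0,0,0],[3.8,-3.4,0.8,0,0,0],[3.8,-3.4,0.8,0,0,0],[3.8,-3.4,0.8,0,0,0],[3.8,-3.4,0.8,0,0,0],[3.8,-3.4,0.8,0,0,0],[0,0,0,0,0,0],[0,0,0,0,0,0]]'
python3 - <<'E'
from h import *
im,d,c=grab("wrist","w_tray"); s=manip.sense(); print(s["joint_pos"].round(3))
u,v=proj(c,[.465,.2,.013]); print(u,v)
g=im.max(2).astype(int); P=cloud(d,c)
near=np.linalg.norm(P[...,:2]-[.465,.2],axis=-1)<.09
dark=near&(g<75)&(P[...,2]<.03)
def rect(m,z):
    n,l,st,ce=cv2.connectedComponentsWithStats(m.astype(np.uint8))
    for k in range(1,n):
        if st[k,4]>60:
            cs=cv2.findContours((l==k).astype(np.uint8),0,1)[0][0][:,0]
            w=np.array([onplane(c,*p,z)[:2] for p in cs.astype(float)])
            r=cv2.minAreaRect((w*1000).astype(np.float32)); b=cv2.boxPoints(r); e=b[1]-b[0]
            print(st[k].tolist(),np.round(r[0],1),np.round([np.linalg.norm(e),np.linalg.norm(b[2]-b[1])],1),np.degrees(np.arctan2(e[1],e[0])).round(1))
rect(dark,.012)
tm=cv2.morphologyEx(dark.astype(np.uint8),cv2.MORPH_CLOSE,np.ones((41,41)))>0
print("parts");rect(tm&(g>115),.014)
E
```

```text
time_s: 1.9
tool_pos: [0.518, -0.2064, 0.2314]
ee_rot: [2.781, 1.462, -0.0]
wrist_force: [-0.3, -0.4, 0.2]
finger_gap: 0.0319
gripper_force: 0.0
time_s: 3.15
tool_pos: [0.4681, 0.1985, 0.1674]
ee_rot: [2.782, 1.458, -0.001]
wrist_force: [0.2, -0.1, 0.5]
finger_gap: 0.0319
gripper_force: 0.0
[ 2.690e-01 -0.000e+00 -7.600e-02  1.494e+00 -1.000e-03  2.446e+00]
279.92553844743225 193.67656014365792
[218, 187, 124, 35, 881] [458.  190.5] [126.2  35. ] -35.6
parts
[271, 173, 18, 40, 674] [465.3 201.1] [16.9 40. ] -35.4
[316, 174, 20, 39, 591] [502.5 174.7] [18.  38.9] -34.7
[224, 187, 19, 24, 396] [423.9 222.6] [17.4 23.8] -34.4
```

View pics/w_tray.png

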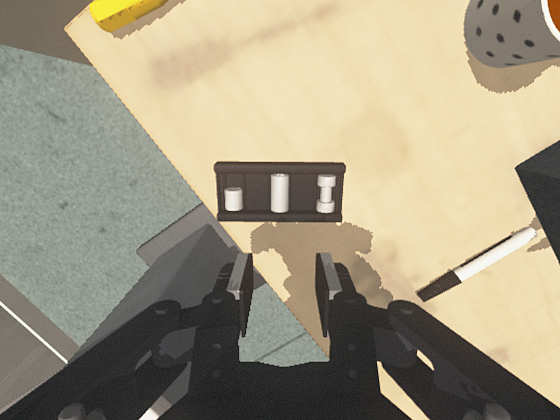

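The wrist view shows the tray with its centre near (280,192): spacer at (280,193), plug at (233,199), spool at (326,193). I'll correct -3.7 mm in tool y and go down.

```bash
python3 -m creep '[[0.1,-0.37,0,0,0,0],[0,0,3.5,0,0,0],[0,0,3.5,0,0,0],[0,0,3.5,0,0,0],[0,0,3,0,0,0],[0,0,1,0,0,0],[0,0,0.8,0,0,0],[0,0,0.4,0,0,0],[0,0,0.3,0,0,0],[0,0,0,0,0,0]]'
python3 - <<'E'
from h import *
im,d,c=grab("wrist","w_pre"); print(manip.sense()["wrist_force"])
E
```

```text
time_s: 4.45
tool_pos: [0.4659, 0.2028, 0.0078]
ee_rot: [2.782, 1.46, 0.001]
wrist_force: [0.4, -0.2, -0.6]
finger_gap: 0.0319
gripper_force: 0.0
[ 0.46337175 -0.2089603  -0.0850188 ]
```

View pics/w_pre.png

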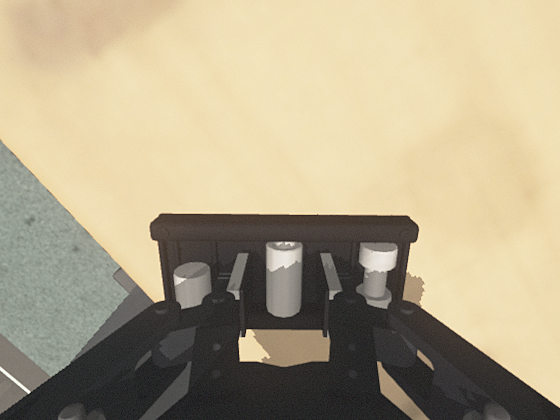

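The spacer sits centred between the pads: spacer at x=285, pads at 240 and 328. A dark mark near (285,245) may be the hole in the tool +x end, so I'll check the pixel values.

```bash
python3 - <<'E'
from h import *
im,d,c=load("w_pre"); print(im.max(2)[236:262,262:308:2])
for x in(18,-18): print(proj(c,np.array([.4657,.2016,.013])+x/1000*np.array([.569,.822,0])))
E
```

```text
[[ 72  73  77  75  69  74  70  72  73  71  71  70  74  73  74  72  72  73
   71  66  72  73  74]
 [ 70  71  64  67  70  71  69  71  71  69  73  72  69  73  68  64  72  71
   72  71  73  73  70]
 [ 70  66  70  71  64  70  67  68  69  73  68  67  72  63  72  74  71  75
   76  67  68  68  69]
 [ 72  72  64  68  63  65  64  73  68  67  68  57  66  66  66  72  69  70
   65  66  66  67  70]
 [ 65  59  61  59  59  58  61  54  58  54  56  55  52  51  52  54  58  64
   59  65  66  65  65]
 [ 66  61  62  68  72  75  83  88  92  99 116 110 106 105 106  91  86  79
   61  60  62  59  61]
 [ 65  69  59 108 112 113 134 154 180 204 180 154 224 213 207 188 155 121
  100 109  60  64  64]
 [ 62  69  96 126 134 127 145 192 227 221 185 159 252 212 231 223 174 138
  132 135  72  63  69]
 [ 69  64 127 130 132 119 118 177 226 169 156 162 224 145 222 218 173 127
  130 134  88  53  65]
 [ 58  63 142 141 129 122 117 156 192 150 158 164 154 157 188 200 160 127
  132 134  99  60  58]
 [ 68  63 141 151 122 125 120 134 145 156 162 164 161 157 147 159 132 129
  122 140 100  63  57]
 [ 59  66 135 177 143 125 124 132
[... 778 characters left out ...]
28 230 234 234 234 231 225 221 217 200
  186 169  84  51  51]
 [ 63  59 128 186 196 210 225 227 229 230 231 234 233 231 228 220 219 205
  186 171  85  47  54]
 [ 61  58 126 187 197 215 225 227 229 231 232 234 236 231 227 221 217 202
  185 169  84  46  55]
 [ 61  58 130 184 198 214 226 227 230 232 232 232 234 231 225 221 218 201
  185 168  66  46  57]
 [ 51  56 129 188 193 211 224 225 228 230 232 235 233 232 224 223 216 203
  185 169  74  53  48]
 [ 55  54 124 188 199 215 226 228 231 233 233 235 232 231 225 220 220 174
  192 166  74  44  57]
 [ 49  62 124 186 201 211 221 227 230 232 232 234 234 232 224 221 227 127
  184 158  75  55  54]]
[284.16115963 242.36849947]
[284.09691473 306.19425051]
```

The end face towards tool +x shows a bright disc about 10 mm across inside a ring, so it is probably the hole. Gripping with the tool turned half round makes the last upright turn easy for joint 6. I'll lift clear, turn, go back down and grip.

```bash
python3 -m creep '[[0,0,-3,0,0,0],[0,0,-3,0,0,0],[0,0,0,0,0,-10.6],[0,0,0,0,0,-10.6],[0,0,0,0,0,-10.6],[0,0,0,0,0,-10.6],[0,0,0,0,0,-10.6],[0,0,0,0,0,-10.6],[0,0,0,0,0,-10.6],[0,0,0,0,0,-10.6]]'; python3 -m creep '[[0,0,0,0,0,-10.6],[0,0,0,0,0,-10.6],[0,0,0,0,0,-10.6],[0,0,0,0,0,-10.6],[0,0,0,0,0,-10.6],[0,0,0,0,0,-10.6],[0,0,0,0,0,-10.6],[0,0,0,0,0,-10.6],[0,0,0,0,0,-10.6],[0,0,0,0,0,0]]'; python3 -c "
from h import *
R,p=pose();print(np.degrees(np.arctan2(R[1,0],R[0,0])),R.T@(np.array([.4657,.2016,.0068])-p)*100, manip.sense()['joint_pos'])
im,d,c=grab('wrist'); g=im.max(2).astype(int); u,v=proj(c,[.4657,.2016,.013]).astype(int);print(u,v);m=(g>115).astype(np.uint8);m[:v-30]=0;m[v+30:]=0;m[:,:u-25]=0;m[:,u+25:]=0
cs=max(cv2.findContours(m,0,1)[0],key=cv2.contourArea)[:,0].astype(float);w=np.array([onplane(c,*q,.016) for q in cs]);r=cv2.minAreaRect((w[:,:2]*1000).astype(np.float32));print(r)
"
```

```text
time_s: 5.75
tool_pos: [0.4658, 0.2027, 0.0678]
ee_rot: [1.061, 2.956, 0.001]
wrist_force: [0.1, 0.7, 0.5]
finger_gap: 0.0322
gripper_force: 0.0
time_s: 7.0
tool_pos: [0.4658, 0.2027, 0.0677]
ee_rot: [-1.461, 2.78, -0.0]
wrist_force: [-0.5, -0.3, 0.3]
finger_gap: 0.0319
gripper_force: 0.0
-124.54691998804465 [ 0.09839618 -0.05484219  6.0940552 ] [ 2.78447515e-01  3.14838960e-02 -2.44300556e-01  1.29429863e+00
 -5.24973431e-05 -6.89391202e-01]
283 227
((465.14471435546875, 201.52847290039062), (40.60703659057617, 16.608388900756836), 54.802547454833984)
```

```bash
python3 -m creep '[[0.1,-0.03,2.5,0,0,0],[0,0,2,0,0,0],[0,0,1,0,0,0],[0,0,0.5,0,0,0],[0,0,0.1,0,0,0],[0,0,0,0,0,0]]'; python3 -m creep '[[0,0,0,0,0,0],[0,0,0,0,0,0],[0,0,0,0,0,0],[0,0,0,0,0,0]]' 1; python3 -m creep '[[0,0,-0.5,0,0,0],[0,0,-1.5,0,0,0],[0,0,-3,0,0,0],[0,0,-5,0,0,0],[0,0,0,0,0,0]]'
python3 -c "
from h import *
grab('wrist','w_held');print(manip.sense()['joint_pos'])"
```

```text
time_s: 7.8
tool_pos: [0.4659, 0.2018, 0.0071]
ee_rot: [-1.463, 2.778, -0.0]
wrist_force: [-0.9, 0.4, 0.2]
finger_gap: 0.0323
gripper_force: 0.0
time_s: 8.3
tool_pos: [0.466, 0.2018, 0.0073]
ee_rot: [-1.464, 2.778, -0.001]
wrist_force: [-0.2, 0.2, 6.6]
finger_gap: 0.0157
gripper_force: 59.2
time_s: 8.93
tool_pos: [0.4689, 0.2026, 0.1122]
ee_rot: [-1.46, 2.77, -0.003]
wrist_force: [1.0, 0.9, -1.5]
finger_gap: 0.0157
gripper_force: 58.6
[ 2.76599748e-01  8.21007688e-03 -1.83569572e-01  1.37305409e+00
 -5.97844131e-06 -6.93274469e-01]
```

View pics/w_held.png

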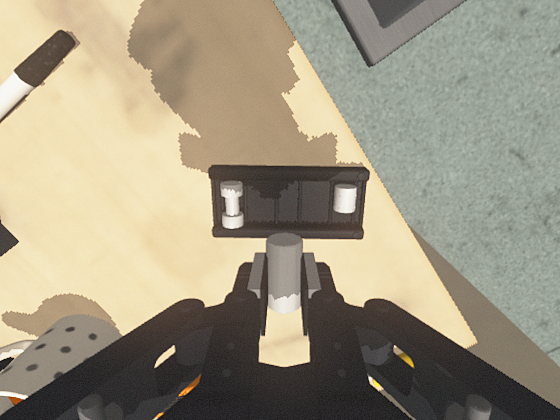

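The spacer is held and the other two parts are still in the tray. The visible end (285,243), towards tool +x, is plain grey. The gap reads 15.7 mm, so I'll check from the depth image how it sits in the grip.

```bash
python3 - <<'E'
from h import *
im,d,c=load("w_held"); R,p=pose(); T=(cloud(d,c)-p)@R*1000   # tool frame mm
m=np.zeros(d.shape,bool); m[236:312,266:304]=1; m&=(np.abs(T[...,2])<40)&(np.abs(T[...,1])<12)
q=T[m]; print(len(q),q.min(0),q.max(0))
for lo in range(-30,30,5):
    s=q[(q[:,0]>=lo)&(q[:,0]<lo+5)]
    if len(s)>8: print(lo,len(s),"ztop",np.percentile(s[:,2],5).round(1),"y",np.percentile(s[:,1],[2,50,98]).round(1), s[:,2].max().round(1))
E
```

```text
2806 [-18.46374639 -10.11675086 -38.47402237] [17.74582179  7.98597331 -3.3373061 ]
-20 164 ztop -17.3 y [-9.4 -1.4  6.1] -10.3
-15 289 ztop -17.8 y [-9.5 -1.9  6.3] -12.4
-10 338 ztop -25.0 y [-9.5 -1.4  6.3] -12.1
-5 352 ztop -24.5 y [-9.5 -1.4  6.4] -12.0
0 368 ztop -30.2 y [-9.5 -0.9  6.4] -11.9
5 435 ztop -28.7 y [-9.6  0.5  7.4] -6.8
10 369 ztop -17.6 y [-10.   -1.4   7.1] -7.6
15 491 ztop -17.2 y [-9.5 -1.8  6.4] -3.3
```

```bash
python3 - <<'E'
from h import *
for n,(r0,r1,c0,c1) in {"w_pre":(255,300,275,296),"w_tray":(178,208,276,284)}.items():
    im,d,c=load(n); P=cloud(d,c)[r0:r1,c0:c1]; print(n,np.percentile(P[...,2],[50,90,95])*1000)
im,d,c=load("w_stand"); P=cloud(d,c)
for z0,(a,b,e,f) in {"post97":(172,200,316,324),"base10":(155,165,280,300)}.items(): print(z0,np.median(P[a:b,e:f,2])*1000)
im,d,c=load("w_held"); P=cloud(d,c); print("rail16",np.percentile(P[168:172,230:350,2],[10,50,90])*1000)
R,p=pose(); T=(P-p)@R*1000; print("held top",np.percentile(T[250:300,275:296,2],[5,10,50]))
E
```

```text
w_pre [21.35933974 22.25540106 22.40755255]
w_tray [21.61886133 22.49496049 22.70749447]
post97 97.09992552240679
base10 10.24178347751814
rail16 [11.4587812  14.96218621 16.35177506]
held top [-17.90649725 -17.66615853 -16.71361141]
```

The depth bias is small. The held spacer is level and its centre is 8.4 mm behind the TCP, so it rode up about 3 mm as the fingers closed. I'll carry it to the front of the pin with tool -x, the likely drilled end, towards the stand.

```bash
python3 -m creep '[[0,0,0,0,0,10],[0,0,0,0,0,10],[0,0,0,0,0,10],[0,0,0,0,0,10],[0,0,0,0,0,10],[0,0,0,0,0,10],[0,0,0,0,0,10],[0,0,0,0,0,10],[0,0,0,0,0,10],[0,0,0,0,0,10]]'; python3 -m creep '[[0,0,0,0,0,10.2],[-4.18,-2.35,0,0,0,0],[-4.18,-2.35,0,0,0,0],[-4.18,-2.35,0,0,0,0],[-4.18,-2.35,0,0,0,0],[-4.18,-2.35,0,0,0,0],[-4.18,-2.35,0,0,0,0],[-4.18,-2.35,0,0,0,0],[-4.18,-2.35,0,0,0,0],[0,0,0,0,0,0]]'
cat >> h.py <<'E'
U=np.array([np.cos(np.radians(125.2)),np.sin(np.radians(125.2)),0]); SH=np.array([.539,-.2225,.08])
def rel():
    R,p=pose(); cen=p+R@[0,0,-.0084]; q=(cen-SH)
    print("yaw",np.degrees(np.arctan2(R[1,0],R[0,0])).round(2),"tilt z",R[:,2].round(4)," face-to-shoulder mm",(q@U*1000-18).round(1),"lateral(tool y)",(q@[U[1],-U[0],0]*1000).round(1),"height",(q[2]*1000).round(1),"F",manip.sense()["wrist_force"].round(1))
E
python3 -c "
from h import *
rel();print(manip.sense()['joint_pos'])
im,d,c=grab('scene','sc1')
u,v=proj(c,SH).astype(int);print(u,v)
a=im[max(v-75,0):v+75,u-100:u+100];cv2.imwrite('pics/sc1c.png',cv2.resize(a,None,fx=4,fy=4,interpolation=cv2.INTER_CUBIC)[...,::-1])"
```

```text
time_s: 10.22
tool_pos: [0.4639, 0.2012, 0.1046]
ee_rot: [-1.195, -2.902, 0.003]
wrist_force: [-0.2, -0.3, -0.2]
finger_gap: 0.0163
gripper_force: 58.6
time_s: 11.48
tool_pos: [0.5045, -0.1826, 0.1047]
ee_rot: [-1.447, -2.786, 0.001]
wrist_force: [0.8, 0.7, -0.6]
finger_gap: 0.0159
gripper_force: 58.7
yaw 125.09 tilt z [-2.3e-03  3.0e-04 -1.0e+00]  face-to-shoulder mm 34.4 lateral(tool y) -5.2 height 33.1 F [ 0.8  0.7 -0.6]
[-4.71853615e-01  8.99542843e-02 -1.08448412e-01  1.37460489e+00
 -7.69640746e-04  4.86493792e-01]
365 224
```

View pics/sc1c.png

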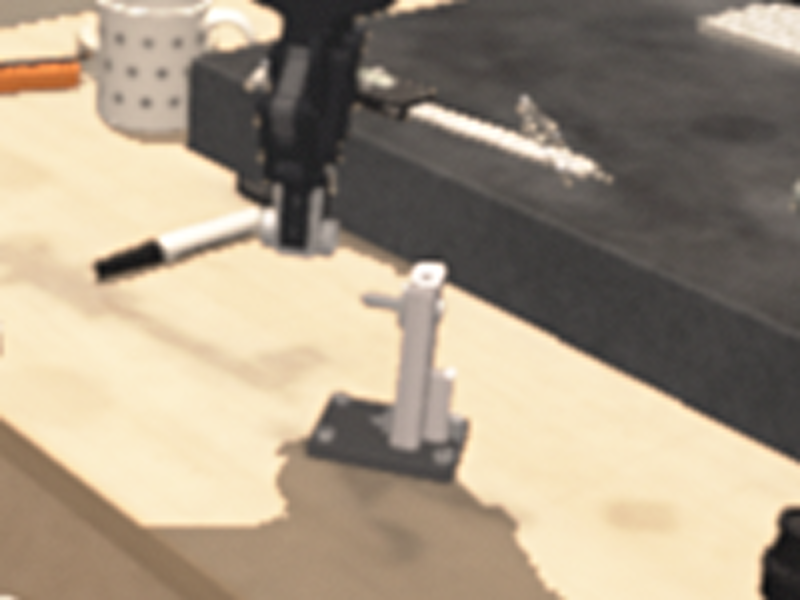

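The scene crop shows the spacer gripped between the pads at (298,232), with the pin tip at (368,300) and its axis level. The arm was still settling when I took the held picture, so I'll recompute the in-grip offset purely in the camera frame, now that it's still.

```bash
python3 - <<'E'
from h import *
H=np.array(imaging.camera_info("wrist")["hand_eye"])
def tool(im,d,c):
    K=c[0]; v,u=np.indices(d.shape); P=np.stack([(u-K[0,2])/K[0,0]*d,(v-K[1,2])/K[1,1]*d,d],-1); return (P@H[:3,:3].T+H[:3,3])*1000
T0=tool(*load("w_pre")); print("pre top tool z",np.percentile(T0[255:300,275:296,2],[5,10,50]),"expected -14.2")
T1=tool(*load("w_held")); print("held",np.percentile(T1[250:300,275:296,2],[5,10,50]))
im,d,c=grab("wrist","w2"); T=tool(im,d,c); print("now",np.percentile(T[250:300,275:296,2],[5,10,50]))
for x0 in range(-20,20,4):
    m=np.zeros(d.shape,bool); m[236:316,264:306]=1; m&=(np.abs(T[...,0]-x0-2)<2)&(T[...,2]>-20)&(T[...,2]<0)
    s=T[m]; 
    if len(s)>30:
        A=np.c_[2*s[:,1:],np.ones(len(s))]; k=s[:,2]<-10; s2=s[k]; best=np.percentile(s2[:,2],4); t=s2[s2[:,2]<best+4]; print(x0+2,len(s),"ztop",best.round(1),"y range upper 4mm",np.percentile(t[:,1],[1,99]).round(1))
s=T[236:316,264:306].reshape(-1,3); s=s[(s[:,2]>-17)&(s[:,2]<-3)]; print("x",np.percentile(s[:,0],[.5,99.5]))
rel()
E
```

```text
pre top tool z [-14.66158744 -14.49266756 -13.60065808] expected -14.2
held [-15.23937968 -15.00531692 -14.03211607]
now [-15.18522738 -14.94296679 -14.0377694 ]
-18 64 ztop -15.0 y range upper 4mm [-6.3  6.8]
-14 223 ztop -15.0 y range upper 4mm [-7.1  7.2]
-10 242 ztop -15.2 y range upper 4mm [-7.8  8. ]
-6 241 ztop -15.1 y range upper 4mm [-7.8  8. ]
-2 254 ztop -15.0 y range upper 4mm [-7.8  8. ]
2 266 ztop -16.7 y range upper 4mm [-7.9  8.1]
6 274 ztop -17.9 y range upper 4mm [-7.8  8.1]
10 382 ztop -18.2 y range upper 4mm [-8.8 10. ]
14 294 ztop -15.4 y range upper 4mm [-6.5  7.2]
18 518 ztop -15.1 y range upper 4mm [-6.1  6.9]
x [-16.9003285   18.74895128]
yaw 125.3 tilt z [-0.0028  0.002  -1.    ]  face-to-shoulder mm 37.0 lateral(tool y) -3.6 height 33.3 F [-0.2 -0.5 -1.1]
```

Settled, the spacer's centre is 5.8 mm behind the TCP and central in y. Next I'll go down to pin height and correct the lateral offset.

```bash
sed -i 's/-.0084/-.0058/' h.py; python3 -m creep '[[0,0.36,1,0,0,0],[0,0,1,0,0,0],[0,0,1,0,0,0],[0,0,0,0,0,0],[0,0,0,0,0,0],[0,0,0,0,0,0]]'; python3 -c "
from h import *
rel()
im,d,c=grab('scene','sc2')
u,v=proj(c,SH).astype(int)
a=im[v-40:v+35,u-60:u+40];cv2.imwrite('pics/sc2c.png',cv2.resize(a,None,fx=8,fy=8,interpolation=cv2.INTER_CUBIC)[...,::-1])
for n,k in (('sh',0),('tip',20),('face',37),('back',73)): print(n,(proj(c,SH+U*k/1000)-[u-60,v-40])*8)"
```

```text
time_s: 12.32
tool_pos: [0.5088, -0.178, 0.0769]
ee_rot: [1.441, 2.79, 0.0]
wrist_force: [0.2, 0.7, -1.4]
finger_gap: 0.0161
gripper_force: 58.7
yaw 125.37 tilt z [ 1.e-03 -5.e-04 -1.e+00]  face-to-shoulder mm 35.7 lateral(tool y) 1.0 height 2.7 F [ 0.2  0.7 -1.4]
sh [486.06480083 320.74914241]
tip [405.84720603 307.04646683]
face [338.4275684  295.52992331]
back [197.92722186 271.52981869]
```

View pics/sc2c.png

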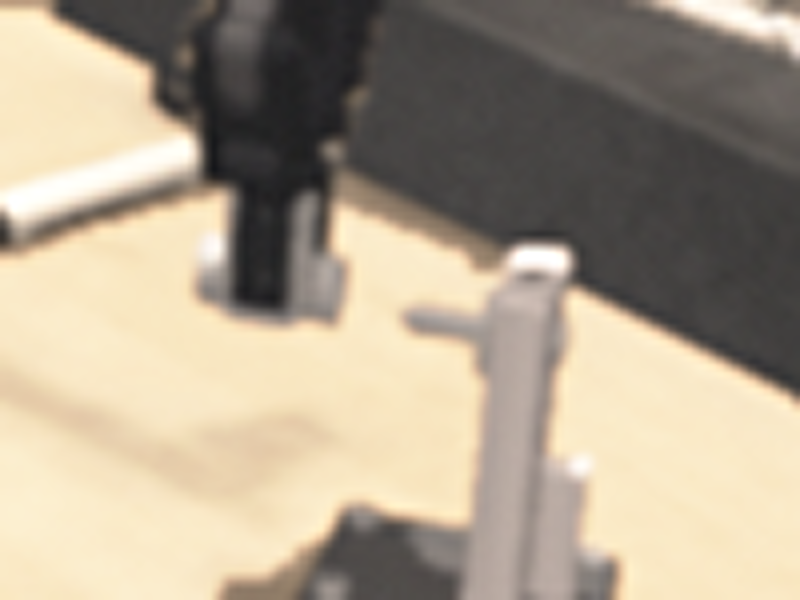

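The scene crop shows the front face of the spacer at about (345,289), the pin tip at (405,317) and the shoulder at about (480,327). I'll measure the silhouettes column by column to get the relative height.

```bash
python3 - <<'E'
from h import *
im,d,c=load("sc2"); u,v=proj(c,SH).astype(int); P=cloud(d,c)
m=(P[...,2]>.045)&(np.linalg.norm(P[...,:2]-SH[:2],axis=-1)<.12)
for x in range(u-38,u-1):
    r=np.where(m[v-25:v+15,x])[0]+v-25
    # longest run near axis
    if len(r): 
        g=np.split(r,np.where(np.diff(r)>1)[0]+1); k=max(g,key=len)
        px=P[k,x]; print(x,k[0],k[-1],"mid",(k[0]+k[-1])/2,"pred axis v", round(float(np.interp(x,*zip(*sorted([tuple(proj(c,SH+U*t/1000)) for t in(0,20,40,60,80)])))),2), "med along/lat/h", ((np.median(px,0)-SH)@np.c_[U,[U[1],-U[0],0],[0,0,1]]*1000).round(1))
E
sed -n 1,1p /dev/null; python3 -c "
from h import *
rel()"
```

```text
329 199 199 mid 199.0 pred axis v 217.81 med along/lat/h [ 65.8 -49.   62.6]
330 199 206 mid 202.5 pred axis v 217.99 med along/lat/h [ 64.6 -43.5  53.3]
331 213 221 mid 217.0 pred axis v 218.16 med along/lat/h [69.4 -5.4  5.2]
332 213 221 mid 217.0 pred axis v 218.33 med along/lat/h [66.6 -6.5  7.4]
333 208 220 mid 214.0 pred axis v 218.5 med along/lat/h [ 63.6 -14.   17.5]
334 207 223 mid 215.0 pred axis v 218.67 med along/lat/h [ 60.5 -19.6  17.9]
335 199 223 mid 211.0 pred axis v 218.84 med along/lat/h [ 57.8 -22.1  26.9]
336 199 223 mid 211.0 pred axis v 219.01 med along/lat/h [ 56.1 -21.9  27.5]
337 199 223 mid 211.0 pred axis v 219.18 med along/lat/h [ 54.5 -20.9  27.6]
338 199 224 mid 211.5 pred axis v 219.35 med along/lat/h [ 52.7 -21.   25.7]
339 199 224 mid 211.5 pred axis v 219.52 med along/lat/h [ 50.2 -22.1  27.5]
340 199 224 mid 211.5 pred axis v 219.69 med along/lat/h [ 47.9 -22.1  28. ]
341 199 224 mid 211.5 pred axis v 219.86 med along/lat/h [ 46.8 -21.3  28.2]
342 199 224 mid 211.5 pred axis v 220.04 med along/lat/h [ 45.9 -14.7  25.1]
343 199 223 mid 211.0 pred ax
[... 579 characters left out ...]
4 mid 223.0 pred axis v 222.43 med along/lat/h [18.7 -4.4  0.9]
357 221 225 mid 223.0 pred axis v 222.6 med along/lat/h [16.4 -3.6  0.8]
358 222 225 mid 223.5 pred axis v 222.77 med along/lat/h [14.5 -4.2  0.5]
359 222 225 mid 223.5 pred axis v 222.94 med along/lat/h [12.6 -5.2  1.4]
360 222 225 mid 223.5 pred axis v 223.11 med along/lat/h [10.7 -4.4  1.3]
361 222 225 mid 223.5 pred axis v 223.28 med along/lat/h [ 8.7 -4.8  1.9]
362 222 225 mid 223.5 pred axis v 223.45 med along/lat/h [ 7.  -4.3  2.4]
363 222 226 mid 224.0 pred axis v 223.62 med along/lat/h [ 5.  -3.9  2.4]
yaw 125.36 tilt z [ 1.e-03 -5.e-04 -1.e+00]  face-to-shoulder mm 35.7 lateral(tool y) 0.9 height 2.7 F [-0.3 -0.6 -0.3]
```

The pin in the scene view agrees with my model to within 1 px. I'll go down the last 3 mm and approach along -x in small steps, watching the force.

```bash
python3 -m creep '[[0,-0.09,0.3,0,0,0],[-0.6,0,0,0,0,0],[-0.5,0,0,0,0,0],[0,0,0,0,0,0],[0,0,0,0,0,0]]'; python3 -c "
from h import *
rel()"; python3 -m creep '[[-0.2,0,0,0,0,0],[-0.2,0,0,0,0,0],[-0.2,0,0,0,0,0],[0,0,0,0,0,0]]';python3 -c "
from h import *
rel()"
```

```text
time_s: 13.0
tool_pos: [0.514, -0.1874, 0.0733]
ee_rot: [-1.442, -2.791, -0.0]
wrist_force: [0.1, 0.4, -0.4]
finger_gap: 0.0156
gripper_force: 58.7
yaw 125.36 tilt z [-2.e-04  2.e-04 -1.e+00]  face-to-shoulder mm 25.1 lateral(tool y) -0.1 height -0.9 F [ 0.1  0.4 -0.4]
time_s: 13.5
tool_pos: [0.5176, -0.1923, 0.0733]
ee_rot: [1.442, 2.791, 0.0]
wrist_force: [0.6, -0.6, -0.8]
finger_gap: 0.0157
gripper_force: 58.7
yaw 125.36 tilt z [ 0.  0. -1.]  face-to-shoulder mm 19.0 lateral(tool y) -0.1 height -0.9 F [ 0.6 -0.6 -0.8]
```

```bash
for i in 1; do python3 -m creep '[[-0.15,0,-0.05,0,0,0],[-0.15,0,0,0,0,0],[0,0,0,0,0,0]]'; python3 -c "
from h import *
rel()"; python3 -m creep '[[-0.15,0,0,0,0,0],[-0.15,0,0,0,0,0],[0,0,0,0,0,0]]'; python3 -c "
from h import *
rel()"; done
```

```text
time_s: 13.88
tool_pos: [0.5193, -0.1947, 0.0738]
ee_rot: [1.442, 2.791, 0.0]
wrist_force: [0.1, 1.2, -0.9]
finger_gap: 0.0157
gripper_force: 58.7
yaw 125.36 tilt z [ 1.e-04  0.e+00 -1.e+00]  face-to-shoulder mm 16.0 lateral(tool y) -0.1 height -0.4 F [ 0.1  1.2 -0.9]
time_s: 14.25
tool_pos: [0.5211, -0.1972, 0.0738]
ee_rot: [1.442, 2.791, -0.0]
wrist_force: [0.1, 0.3, -0.6]
finger_gap: 0.0155
gripper_force: 58.7
yaw 125.36 tilt z [ 1.e-04 -0.e+00 -1.e+00]  face-to-shoulder mm 13.0 lateral(tool y) -0.1 height -0.4 F [ 0.1  0.3 -0.6]
```

The face is 7 mm past the pin tip with no force, so this is the drilled end. I'll keep going, slowing down near the shoulder.

```bash
python3 -m creep '[[-0.25,0,0,0,0,0],[-0.25,0,0,0,0,0],[-0.25,0,0,0,0,0],[0,0,0,0,0,0]]'; python3 -c "
from h import *
rel()"; python3 -m creep '[[-0.15,0,0,0,0,0],[-0.15,0,0,0,0,0],[0,0,0,0,0,0]]'; python3 -c "
from h import *
rel()"
```

```text
time_s: 14.75
tool_pos: [0.5255, -0.2034, 0.0738]
ee_rot: [1.442, 2.791, 0.0]
wrist_force: [-0.0, -0.0, -0.3]
finger_gap: 0.0159
gripper_force: 58.7
yaw 125.36 tilt z [ 1.e-04 -0.e+00 -1.e+00]  face-to-shoulder mm 5.4 lateral(tool y) -0.1 height -0.4 F [-0.  -0.  -0.3]
time_s: 15.12
tool_pos: [0.5271, -0.2058, 0.0738]
ee_rot: [1.442, 2.791, -0.0]
wrist_force: [0.4, 0.2, -0.1]
finger_gap: 0.0156
gripper_force: 58.7
yaw 125.37 tilt z [ 1.e-04 -0.e+00 -1.e+00]  face-to-shoulder mm 2.5 lateral(tool y) -0.0 height -0.4 F [ 0.4  0.2 -0.1]
```

```bash
python3 -m creep '[[-0.1,0,0,0,0,0],[-0.05,0,0,0,0,0],[0,0,0,0,0,0]]'; python3 -c "
from h import *
rel()"; python3 -m creep '[[-0.07,0,0,0,0,0],[0,0,0,0,0,0]]'; python3 -c "
from h import *
rel()"
```

```text
time_s: 15.5
tool_pos: [0.528, -0.2069, 0.0738]
ee_rot: [1.442, 2.791, -0.0]
wrist_force: [0.8, 1.3, -0.7]
finger_gap: 0.016
gripper_force: 58.7
yaw 125.37 tilt z [ 0. -0. -1.]  face-to-shoulder mm 1.1 lateral(tool y) -0.0 height -0.4 F [ 0.8  1.3 -0.7]
time_s: 15.75
tool_pos: [0.5284, -0.2075, 0.0738]
ee_rot: [1.442, 2.791, -0.0]
wrist_force: [-0.0, -0.2, -0.8]
finger_gap: 0.016
gripper_force: 58.7
yaw 125.37 tilt z [ 0. -0. -1.]  face-to-shoulder mm 0.4 lateral(tool y) -0.0 height -0.4 F [-0.  -0.2 -0.8]
```

```bash
python3 -m creep '[[-0.06,0,0,0,0,0],[0,0,0,0,0,0]]'; python3 -c "
from h import *
rel()"; python3 -m creep '[[-0.06,0,0,0,0,0],[0,0,0,0,0,0]]'; python3 -c "
from h import *
rel()"
```

```text
time_s: 16.0
tool_pos: [0.5284, -0.2075, 0.0737]
ee_rot: [-1.441, -2.791, -0.001]
wrist_force: [-0.7, 0.3, 0.4]
finger_gap: 0.0159
gripper_force: 58.8
yaw 125.38 tilt z [-7.e-04  8.e-04 -1.e+00]  face-to-shoulder mm 0.3 lateral(tool y) -0.0 height -0.5 F [-0.7  0.3  0.4]
time_s: 16.25
tool_pos: [0.5284, -0.2076, 0.0737]
ee_rot: [-1.44, -2.79, -0.001]
wrist_force: [-3.1, 3.1, 2.5]
finger_gap: 0.0159
gripper_force: 59.0
yaw 125.39 tilt z [-0.0013  0.0017 -1.    ]  face-to-shoulder mm 0.3 lateral(tool y) -0.1 height -0.5 F [-3.1  3.1  2.5]
```

It has stopped at the predicted shoulder, with force building along +pin. I'll press a bit more to be sure it's home, then hold.

```bash
python3 -m creep '[[-0.1,0,0,0,0,0],[-0.08,0,0,0,0,0],[0,0,0,0,0,0],[0,0,0,0,0,0]]'; python3 -c "
from h import *
rel()"
```

```text
time_s: 16.75
tool_pos: [0.5284, -0.2076, 0.0736]
ee_rot: [-1.438, -2.787, -0.004]
wrist_force: [-5.4, 6.9, 4.1]
finger_gap: 0.0158
gripper_force: 59.3
yaw 125.42 tilt z [-0.0034  0.0044 -1.    ]  face-to-shoulder mm 0.2 lateral(tool y) -0.1 height -0.6 F [-5.4  6.9  4.1]
```

```bash
python3 -m creep '[[-0.15,0,0,0,0,0],[0,0,0,0,0,0],[0,0,0,0,0,0]]'; python3 -c "
from h import *
rel()"; python3 -m creep '[[0.4,0,0,0,0,0],[0.3,0,0,0,0,0],[0.5,0,0,0,0,0],[0.6,0,0,0,0,0],[0.6,0,0,0,0,0],[1,0,0,0,0,0],[2,0,0,0,0,0],[0,0,0,0,0,0],[0,0,0,0,0,0]]'; python3 -c "
from h import *
rel();print(manip.sense()['joint_pos'])"
```

```text
time_s: 17.12
tool_pos: [0.5284, -0.2076, 0.0736]
ee_rot: [-1.436, -2.785, -0.006]
wrist_force: [-7.7, 9.1, 7.1]
finger_gap: 0.0159
gripper_force: 59.5
yaw 125.45 tilt z [-0.0052  0.0068 -1.    ]  face-to-shoulder mm 0.2 lateral(tool y) -0.1 height -0.6 F [-7.7  9.1  7.1]
time_s: 18.25
tool_pos: [0.5, -0.1673, 0.074]
ee_rot: [1.441, 2.79, -0.0]
wrist_force: [-0.2, 0.4, -0.1]
finger_gap: 0.0156
gripper_force: 58.7
yaw 125.38 tilt z [ 9.e-04 -7.e-04 -1.e+00]  face-to-shoulder mm 49.6 lateral(tool y) -0.0 height -0.2 F [-0.2  0.4 -0.1]
[-4.49942783e-01  7.70755391e-02 -1.83986157e-01  1.30864400e+00
 -2.95174330e-04  5.03389937e-01]
```

It pressed home with a hard stop at the shoulder and about 12 N along the pin, and it drew off freely. Now I'll rise, clear the stand, and tilt about tool y so the drilled end (tool -x) goes up.

```bash
python3 -m creep '[[0,0,-1.5,0,0,-9.6],[0,0,-1.5,0,0,-9.6],[0,0,-1.5,0,0,-9.6],[0,0,-1.5,0,0,-9.6],[-0.8,1.6,-1.6,0,0,0],[-0.8,1.6,-1.6,0,0,0],[-0.8,1.6,-1.6,0,0,0],[-0.8,1.6,-1.6,0,0,0],[-0.8,1.6,-0.6,0,0,0],[0,0,0,0,0,0]]'; python3 -m creep '[[0,0,0,0,-7,0],[0,0,0,0,-7,0],[0,0,0,0,-7,0],[0,0,0,0,-7,0],[0,0,0,0,0,0]]'; python3 -c "
from h import *
R,p=pose();print(R.round(3),p,manip.sense()['joint_pos'].round(3),manip.sense()['wrist_force'])"
```

```text
time_s: 19.5
tool_pos: [0.5617, -0.1014, 0.2044]
ee_rot: [0.441, 3.109, -0.001]
wrist_force: [-0.5, -1.4, -0.5]
finger_gap: 0.0157
gripper_force: 58.7
time_s: 20.12
tool_pos: [0.5555, -0.1007, 0.198]
ee_rot: [0.377, 2.639, -0.093]
wrist_force: [-0.7, -0.7, -0.6]
finger_gap: 0.016
gripper_force: 58.7
[[-0.852  0.28   0.443]
 [ 0.249  0.96  -0.13 ]
 [-0.461 -0.    -0.887]] [ 0.5554802  -0.10068754  0.19797089] [-0.303 -0.375 -0.434  1.033  0.008 -0.017] [-0.65737881 -0.67282084 -0.64345959]
```

```bash
python3 -m creep '[[-0.8,0,0.6,0,-7,0],[-0.6,0,0.8,0,-7,0],[-0.5,0,0.9,0,-7,0],[-0.4,0,0.9,0,-7,0],[0,0,1,0,-7,0],[0,0,1,0,-7,0],[0,0,0,0,0,0],[0,0,0,0,0,0]]'; python3 -c "
from h import *
R,p=pose();print(R.round(3),p,manip.sense()['joint_pos'].round(3))"
```

```text
time_s: 21.12
tool_pos: [0.6154, -0.1179, 0.1856]
ee_rot: [0.272, 1.905, -0.191]
wrist_force: [0.1, 0.6, 0.4]
finger_gap: 0.0155
gripper_force: 58.8
[[-0.328  0.28   0.902]
 [ 0.096  0.96  -0.263]
 [-0.94  -0.    -0.342]] [ 0.61537795 -0.11791765  0.18556064] [-0.307 -0.694 -1.127 -0.084  0.022 -0.008]
```

```bash
python3 -m creep '[[-0.5,0,1.2,0,0,0],[-0.5,0,1.2,0,-3.3,0],[-0.4,0,1.2,0,-3.3,0],[-0.4,0,1.2,0,-3.3,0],[-0.2,0,1,0,-3.3,0],[0,0,1,0,-3.3,0],[0,0,1,0,-3.3,0],[0,0,0,0,0,0],[0,0,0,0,0,0]]'; python3 -c "
from h import *
R,p=pose();print(R.round(3),p,manip.sense()['joint_pos'].round(3),(p+R@[0,0,-.0058]).round(3))"
```

```text
time_s: 22.25
tool_pos: [0.694, -0.1404, 0.1869]
ee_rot: [0.222, 1.56, -0.222]
wrist_force: [-0.1, 0.1, -0.4]
finger_gap: 0.016
gripper_force: 58.8
[[-0.001  0.28   0.96 ]
 [ 0.     0.96  -0.28 ]
 [-1.    -0.    -0.001]] [ 0.69402525 -0.14043107  0.18690498] [-0.303  0.011 -1.039 -1.049  0.02  -0.   ] [ 0.688 -0.139  0.187]
```

The spacer is exactly upright. I'll raise it 1.3 cm, settle, and check by camera.

```bash
python3 -m creep '[[-0.5,0,0,0,0,0],[-0.5,0,0,0,0,0],[-0.3,0,0,0,0,0],[0,0,0,0,0,0],[0,0,0,0,0,0],[0,0,0,0,0,0],[0,0,0,0,0,0],[0,0,0,0,0,0]]'; python3 -c "
from h import *
R,p=pose();print(R.round(3),p,np.abs(manip.sense()['qd']).max())
im,d,c=grab('scene'); w=grab('top')
u,v=proj(c,p).astype(int); a=cv2.resize(im[v-60:v+60,u-50:u+50],None,fx=4,fy=4,interpolation=cv2.INTER_CUBIC)
u,v=proj(w[2],p).astype(int); b=cv2.resize(w[0][v-30:v+30,u-25:u+25],None,fx=8,fy=8,interpolation=cv2.INTER_CUBIC)
cv2.imwrite('pics/fin.png',np.hstack([a,b])[...,::-1])"
```

```text
time_s: 23.25
tool_pos: [0.6921, -0.1398, 0.1965]
ee_rot: [0.223, 1.563, -0.222]
wrist_force: [0.4, -0.2, -0.6]
finger_gap: 0.0156
gripper_force: 58.8
[[-0.004  0.28   0.96 ]
 [ 0.001  0.96  -0.28 ]
 [-1.    -0.    -0.004]] [ 0.6920595  -0.13979383  0.19653237] 0.0014824534671145355
```

View pics/fin.png

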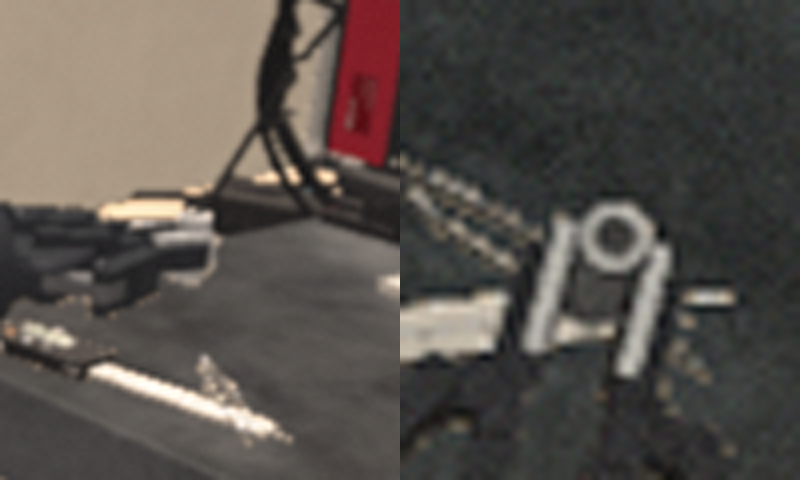

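The top crop shows the open hole as a dark centre in a bright ring at (615,237), held between the pads. The spacer is upright and still at a height of 0.197 m, so I'll hand in.

```bash
python3 -c "
from rig import job
print(job.job_done())"
```

```text
the job is handed in; nothing more can be done
None
```

The job is handed in at about 23 s: I felt for the drilled end on the pin, pushed it home against the shoulder with about 12 N and drew it off; the spacer is now held still and upright, hole up, about 20 cm above the desk.

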